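# Set the extending shelf bar to its length mark and close its cam lever

## Robot

A 7-joint arm with a two-finger parallel gripper is mounted at the origin on a cart in front of the work surface, level with it; the furniture and walls round the work are solid. World frame = base frame: x ahead of the robot, y to its left, z up, the work surface at z = 0. Lengths are in m, angles in rad, forces in N, time in s.
With the tool pointing down it reaches from about 0.425 to 1.025 m from the base axis. Payload 9.4 kg.
Tool frame: the origin (TCP) lies on the centre line of the jaws, within the pads' length; the fingertips stand 14 mm ahead of it and the grasp point (between the pads) lies 5 mm behind it; z points along the fingers, y is the line along which they close (so a half turn about z gives the same grasp; the last joint's range is limited). The gripper opens to 93 mm and grips with 3 to 60 N. Pads are 15 mm wide; open, the fingers measure 128 mm over their backs; the gripper's body (75 mm by 188 mm) begins 65 mm behind the grasp point.
Start: joints at [1.222, 0.599, -0.003, 1.599, 0.002, 0.943, -0.08], TCP at [0.195, -0.698, 0.233] pointing down, gripper open.
Joint ranges: [-2.57, 2.57], [-0.35, 1.97], [-1.29, 1.29], [0.11, 2.56], [-1.05, 4.19], [0.11, 1.86], [-2.63, 2.63]. Speed limits (rad/s): [2.22, 2.22, 3.01, 3.01, 3.14, 3.14, 3.14].

## Interface

Orientations are given as [roll, pitch, yaw] about the fixed x, y, z axes, in that order (R = Rz(yaw) Ry(pitch) Rx(roll)).
In Python, from station import manip gives the robot as it stands.
- The arm moves only by the tool apply_moves, never from a script. Its argument "rows" is a list of rows, each an object of numbers: "tx", "ty", "tz": the shift along the world's x, y, z each as a share of 50 cm, from -1 to 1; "wx", "wy", "wz": the turn, a rotation vector about the world's x, y, z each as a share of 2 pi rad, from -1 to 1. In form: [{"tx": .., "ty": .., "tz": .., "wx": .., "wy": .., "wz": ..}, ...]. A call has 1 to 5 rows; each row is the pose to reach, as a shift and turn from the pose commanded when the call began, turning the shorter way round; what a row does not reach only later rows make up. A row lasts 1/8 s, in which the tool goes at most 62.5 mm and 10.7 degrees, less where a joint would pass 70% of its speed; a pose out of reach is approached as far as the arm can. A call with a number of a shift or a turn outside -1 to 1 is refused whole. A call with a gripper value outside its range is refused whole. "gripper" is the opening, from -1 (shut) to 1 (fully open), so that 0 is half open, set as the call begins (left out, the last holds). The fingers move at their own pace and stop on an object; "squeeze" is the grip in N (left out, the last holds). Time passes only in rows, so rows that repeat a pose let the fingers close. It gives the time, the measured TCP pose, the force, the opening and the grip force at its end, in the units of the state.
- manip.get_obs(): the state, without advancing time (a new reading comes with each control period).
- manip.camera(name): name is "scene" or "side" or "wrist"; returns a dict with "color" (384x512x3 uint8, blue, green, red), "intrinsics" (3x3 intrinsics, pixels), "R" (3x3) and "t" (3): a world point X has camera coordinates R X + t. Camera axes: x right, y down, z forward; pixel columns grow to the right and rows downward; lengths in m; the calibration is good to about 2 mm. A picture is of the moment at which its call begins. There is no depth.
- manip.sign_off(): hands the job in; it is judged then, once.
Trained networks look in a picture, given as the dict that the camera call returned (one of the last four; its "shot" number tells which), for a name from the list of things; names that differ only in an ending like _2 or _b are one class to them, and where a whole thing is asked for, a point or a joint stands for the part that bears it (a point fixed in the world has none). Each returns a list of dicts, best first, with "conf" (0 to 1); they miss things now and then, are a little off and sometimes report something else, mostly with a low value. They report only what shows in the picture. A call takes as long as a camera call.
- manip.look_for(query, picture): "position" ([x, y, z] in m, in world coordinates, good to about 4 mm: the middle of the surface that is visible of it).
The state is a dict: "t": time; "joint_positions": joint angles; "joint_velocities": joint speeds; "tau": joint torques, N m; "position": TCP position; "ee_rot": TCP orientation; "force": force on the tool from outside, world axes, zero at the start; "ft_torque": the same for the moment, N m; "gripper_width": finger opening in m; "grip_force": force on a finger pad.
Only numpy, scipy, OpenCV 4.12 (cv2) and the standard library are available. Lean on these libraries where they do the work, as an engineer would, in place of code of your own. Each camera call takes 0.05 s, during which the arm holds its last target. There are 200 camera calls.

## Task

Get hold of the upright fin on the sliding leg of the extending shelf bar, draw the leg out along the bar until its pointer stands level with the blade of the length mark, and, keeping hold of the leg so that it stays at the mark, push the forked cam lever over until it is fully closed. A spring pulls the leg back in, so never let go: finish still gripping the leg's fin with the fingers, leg at the mark and lever closed. Do not knock over or shift the mug, the low tin or the carton.

Things in the scene. Friction and masses are not known exactly. Their poses are not given: they have to be found in the camera images.
- rail: fixed outer part of the extending shelf bar: foot plate 86 x 300 x 6 mm, grey guide tube along it (44 mm wide, top 24 mm above the worktop), black end collars (top at 31 mm). y axis along the bar, the way the leg is drawn out; x axis across it, away from the robot; z up. Origin on the worktop under the tube's centre line. Turned by up to 0.15 rad; cannot be moved
- leg (a joint): how far the sliding leg is drawn out along the rail's +y (m): 0 = fully in, 0.18 = end stop, starts at 0 to 0.045. A spring pulls it in with 20 N/m (slack at 0) against 1 N of friction: it stays when drawn out little, and runs back when let go beyond 0.05. Holding it at the mark takes up to 4 N. The closed lever does not stop the spring
- fin_grip (a point): grip point of the leg: centre of the free front part of its upright fin, half-way up. Fin: smooth slippery steel plate, 10 mm thick (rail's y), 100 mm long (rail's x: 16 mm in front of this point to 84 mm behind), z 38 to 83 mm, on a 36 mm wide deck (top z 38 mm; its front end overhangs). Fingers that pinch it carry the leg along y and can slide along the fin in x. Moves with the leg
- leg_pointer (a point): tip of the 3 mm thick pointer on the front edge of the leg's deck, 34 mm above the worktop, under the fin and in line with its middle plane; moves with the leg. The leg is at the length mark when this tip and mark_tip have the same place along the rail's y
- mark_tip (a point): top of the length mark: an upright dark steel blade, 3 mm thick along the rail's y, on a 16 mm clip on the front edge of the foot plate; top 34 mm above the worktop, so the overhanging fin passes over it; 8 mm in front of the pointer's path. Its place along the bar differs from start to start (leg drawn out 0.10 to 0.155 m); it cannot move
- cam_lever (a joint): angle of the forked cam lever (rad): 0 to 0.1 at the start = open, leaning 40 degrees to the front (rail's -x, toward the grip end of the fin); 0.7 = fully closed, upright, at its stop. Its smooth tips are pushed toward the rail's +x with 3 to 5 N (more if pushed low down, near the pin); it stays where it is left
- lever_tip (a point): midway between the two round black tips (13 mm diameter) of the cam lever's fork. The fork stands astride the fin, one arm on each side, 9 to 21 mm from the fin's middle plane, so fingers that pinch the fin meet both arms when they slide along it. Moves with lever and leg
- lever_pin (a point): the lever's pivot pin, through the fin, 64 mm behind fin_grip along the rail's x, 50 mm above the worktop; the tips are 43 mm from it. Closed, both arms stand upright over the pin, with their front sides 4.5 mm (tips 6.5 mm) in front of it. Moves with the leg
- mug: white mug, 83 x 115 x 86 mm, standing right of the bar; origin under its centre; not to be moved
- low_tin: low food tin, 75 mm diameter, 58 mm high, behind the bar; origin under its centre; not to be moved
- carton: small carton, 55 x 104 x 82 mm, behind the bar; origin under its centre; not to be moved

How it is judged:
By the outcome, as a careful person would: the job done as asked, in the order asked, and still so for the second after the job is handed in, while the arm keeps its last pose, push and grip.
It also fails if it takes over 42 s, if anything falls off the work surface, if the arm or the gripper's body presses on something with over 40 N, if the wrist force passes 120 N, or if a joint passes its speed limit or range.

## Working session

There is one attempt and no reset: what is moved stays moved. The work goes in short steps, Python scripts to look and compute and a tool call to move; the robot and the scene stay as the last step left them, time stands still between calls to the robot, and variables do not carry over. Pictures are saved under pics/ and viewed, at most 10 in all, crops included, and the job is handed in when it is done.

Besides the shell and the picture viewer there is one more tool, called after "Request:" as name(argument=value, ...), one argument or row to a line, values as JSON. apply_moves: Moves the arm, as the interface text tells. Its arguments: {"type":"object","properties":{"rows":{"type":"array"},"gripper":{"type":"number"},"squeeze":{"type":"number"}},"required":["rows"]}

```bash
mkdir -p pics
cat > h.py <<'E'
import numpy as np, cv2
from station import manip
def shot(n,f=None):
    p=manip.camera(n)
    if f: cv2.imwrite('pics/'+f,p['color'])
    return p
def proj(p,X):
    c=p['R']@np.array(X)+p['t']; u=p['intrinsics']@c; return u[:2]/u[2]
def ray(p,uv,z):
    d=p['R'].T@np.linalg.solve(p['intrinsics'],[uv[0],uv[1],1.]); o=-p['R'].T@p['t']
    return o+d*(z-o[2])/d[2]
E
python3 - <<'E'
from h import *
a=shot('scene','a.png'); b=shot('side','b.png')
for nm,p in(('scene',a),('side',b)):
    for q in ['rail','fin_grip','leg_pointer','mark_tip','lever_tip','lever_pin','mug','low_tin','carton']:
        for r in manip.look_for(q,p)[:2]: print(nm,q,np.round(r['position'],4),round(r['conf'],2),np.round(proj(p,r['position'])))
o=manip.get_obs(); print(o['t'],o['position'],o['ee_rot'],o['gripper_width'])
cv2.imwrite('pics/ab.png',cv2.resize(np.hstack([a['color'],b['color']]),(800,300)))
E
```

```text
scene rail [0.4836 0.1072 0.024 ] 0.61 [232. 286.]
scene fin_grip [0.4953 0.0014 0.0383] 0.59 [261. 251.]
scene leg_pointer [0.4904 0.0018 0.0324] 0.85 [263. 254.]
scene mark_tip [0.4521 0.0903 0.0108] 0.58 [251. 294.]
scene mark_tip [0.4906 0.0043 0.0397] 0.27 [262. 252.]
scene lever_tip [0.5089 0.0009 0.0797] 0.46 [256. 231.]
scene lever_pin [0.4886 0.0015 0.0397] 0.95 [264. 252.]
scene mug [ 0.5345 -0.346   0.0578] 0.58 [331. 177.]
scene low_tin [0.7127 0.0037 0.0426] 0.82 [184. 218.]
scene low_tin [0.5089 0.003  0.0828] 0.58 [255. 230.]
scene carton [0.6918 0.1423 0.0572] 0.86 [140. 243.]
side rail [ 0.4954 -0.0182  0.0267] 0.85 [200. 195.]
side fin_grip [ 0.4987 -0.0167  0.0564] 0.97 [200. 185.]
side leg_pointer [ 0.4994 -0.0205  0.0532] 0.65 [200. 187.]
side lever_tip [ 0.5147 -0.0311  0.0767] 0.61 [206. 182.]
side lever_pin [ 0.5012 -0.0211  0.0554] 0.87 [201. 187.]
side mug [ 0.5499 -0.3779  0.0557] 0.63 [246. 312.]
side low_tin [ 0.7252 -0.0317  0.0538] 0.59 [293. 180.]
side low_tin [ 0.4997 -0.0256  0.0563] 0.5 [201. 188.]
side carton [0.7046 0.0921 0.0639] 0.58 [274. 149.]
1.0 [ 0.19462762 -0.69840013  0.23261872] [3.14157965e+00 4.82930989e-05 2.71820552e-01] 0.09282980496137005
```

View pics/a.png

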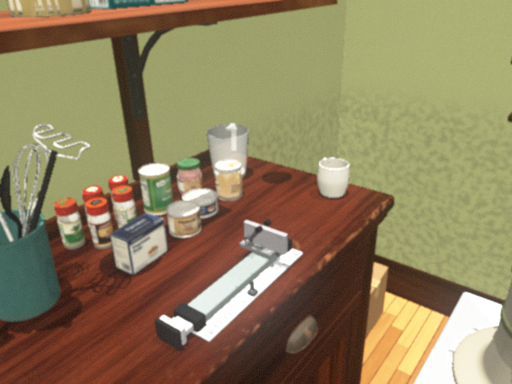

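View pics/b.png

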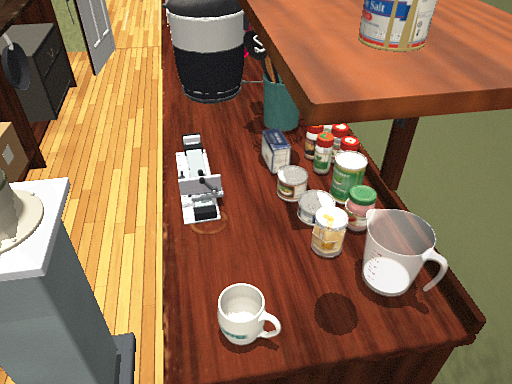

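The scene shows the fin at about (267,238), lever at (262,230), mark at (253,291) and the foot-plate front edge running from (303,250) to (212,332). I'll take a rough yaw from that and then move over it for a wrist view.

Run:
```python
from h import *
a=shot('scene');
P=[ray(a,u,.006) for u in((303,250),(212,332))]; d=P[1]-P[0]; print(P,np.arctan2(-d[0],d[1]))
print('fin top front/back',ray(a,(290,237),.083),ray(a,(245,222),.083),'mark',ray(a,(253,290),.034))
b=shot('side')
P=[ray(b,u,.006) for u in((178,152),(183,221))]; d=P[1]-P[0]; print(P,np.arctan2(d[0],-d[1]))
w=shot('wrist'); print(-w['R'].T@w['t'],w['R'],w['intrinsics'])
```

```text
[array([ 0.45496437, -0.09055502,  0.006     ]), array([0.4483622 , 0.19934092, 0.006     ])] 0.022770343572778285
fin top front/back [ 0.4387748  -0.01575448  0.083     ] [ 0.54390532 -0.00971995  0.083     ] mark [0.43786955 0.10169466 0.034     ]
[array([0.44873609, 0.21306313, 0.006     ]), array([ 0.45009383, -0.07958978,  0.006     ])] 0.004639405465352306
[ 0.26882351 -0.67718295  0.38571262] [[ 2.68009315e-01 -9.63415890e-01  9.11197928e-04]
 [-9.26104915e-01 -2.57369010e-01  2.75845751e-01]
 [-2.65519666e-01 -7.47730956e-02 -9.61201483e-01]] [[333.69487106   0.         257.19244934]
 [  0.         333.69487106 196.00916639]
 [  0.           0.           1.        ]]
```

Request:
apply_moves(
  rows=[
    {"tx": 0.06, "ty": 0.11, "tz": 0.04, "wz": -0.01},
    {"tx": 0.13, "ty": 0.22, "tz": 0.08, "wz": -0.02},
    {"tx": 0.2, "ty": 0.33, "tz": 0.12, "wz": -0.03},
    {"tx": 0.26, "ty": 0.44, "tz": 0.12, "wz": -0.04},
    {"tx": 0.32, "ty": 0.55, "tz": 0.12, "wz": -0.043},
  ],
  gripper=1,
)

```text
schema error: expected keys tx, ty, tz, wx, wy, wz
```

Request:
apply_moves(
  rows=[
    {"tx": 0.06, "ty": 0.11, "tz": 0.04, "wx": 0, "wy": 0, "wz": -0.01},
    {"tx": 0.12, "ty": 0.22, "tz": 0.08, "wx": 0, "wy": 0, "wz": -0.02},
    {"tx": 0.18, "ty": 0.33, "tz": 0.1, "wx": 0, "wy": 0, "wz": -0.03},
    {"tx": 0.24, "ty": 0.44, "tz": 0.1, "wx": 0, "wy": 0, "wz": -0.038},
    {"tx": 0.3, "ty": 0.55, "tz": 0.1, "wx": 0, "wy": 0, "wz": -0.038},
  ],
  gripper=1,
)

```text
t: 1.78
position: [0.3419, -0.4283, 0.2832]
ee_rot: [3.141, -0.001, 0.032]
force: [2.3, 0.1, 0.4]
gripper_width: 0.0928
grip_force: 0.0
```

```bash
python3 -c "
from h import *
o=manip.get_obs();print(o['position'],o['ee_rot'],o['t'])"
```

```text
[ 0.34192502 -0.42833105  0.28315203] [ 3.14073519e+00 -8.71009398e-04  3.23311071e-02] 1.775
```

Request:
apply_moves(
  rows=[
    {"tx": 0.05, "ty": 0.12, "tz": 0, "wx": 0, "wy": 0, "wz": 0},
    {"tx": 0.1, "ty": 0.24, "tz": 0, "wx": 0, "wy": 0, "wz": 0},
    {"tx": 0.15, "ty": 0.36, "tz": 0, "wx": 0, "wy": 0, "wz": 0},
    {"tx": 0.2, "ty": 0.48, "tz": 0, "wx": 0, "wy": 0, "wz": 0},
    {"tx": 0.24, "ty": 0.6, "tz": 0, "wx": 0, "wy": 0, "wz": 0},
  ],
)

```text
t: 2.4
position: [0.4583, -0.1383, 0.283]
ee_rot: [3.141, -0.001, 0.033]
force: [0.3, -0.0, -0.3]
gripper_width: 0.0927
grip_force: 0.0
```

Request:
apply_moves(
  rows=[
    {"tx": 0.0, "ty": 0.12, "tz": 0, "wx": 0, "wy": 0, "wz": 0},
    {"tx": 0.0, "ty": 0.24, "tz": 0, "wx": 0, "wy": 0, "wz": 0},
    {"tx": 0.0, "ty": 0.26, "tz": 0, "wx": 0, "wy": 0, "wz": 0},
    {"tx": 0.0, "ty": 0.26, "tz": 0, "wx": 0, "wy": 0, "wz": 0},
  ],
)

```text
t: 2.9
position: [0.4576, -0.0101, 0.2827]
ee_rot: [3.141, -0.0, 0.034]
force: [-0.5, 0.1, -0.2]
gripper_width: 0.0926
grip_force: 0.0
```

Run:
```python
from h import *
o=manip.get_obs();print(o['position'],o['ee_rot'],o['t'])
a=shot('wrist','w1.png')
for q in ['fin_grip','leg_pointer','mark_tip','lever_tip','lever_pin']:
    for r in manip.look_for(q,a)[:2]: print(q,np.round(r['position'],4),round(r['conf'],2),np.round(proj(a,r['position'])))
```

```text
[ 0.45756375 -0.01014828  0.28274943] [ 3.14131512e+00 -2.35387235e-04  3.44006646e-02] 2.9
fin_grip [ 0.5036 -0.0042  0.0406] 0.69 [254. 128.]
leg_pointer [ 0.5025 -0.0059  0.0376] 0.61 [255. 129.]
mark_tip [0.4528 0.0861 0.0127] 0.53 [182. 164.]
lever_tip [ 0.5192 -0.0227  0.0702] 0.85 [271. 116.]
lever_pin [ 0.502  -0.0034  0.0429] 0.92 [253. 129.]
```

View pics/w1.png

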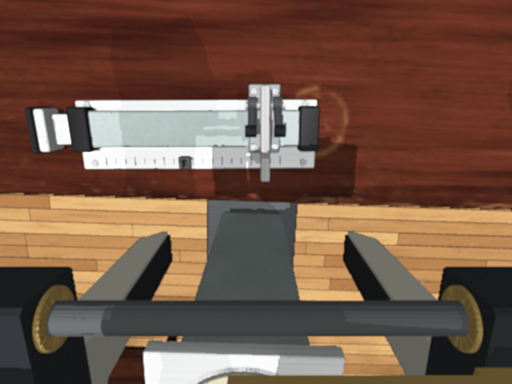

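The wrist view shows the fin at column ~265, rows 85 to 181, and the mark clip at (185,161). I'll zoom in for precise pixels.

Run:
```python
from h import *
a=cv2.imread('pics/w1.png')
c=np.hstack([cv2.resize(a[75:190,160:220],None,fx=5,fy=5,interpolation=2),cv2.resize(a[75:190,230:330],None,fx=5,fy=5,interpolation=2)])
cv2.imwrite('pics/w1c.png',c); print(c.shape)
```

```text
(575, 800, 3)
```

View pics/w1c.png

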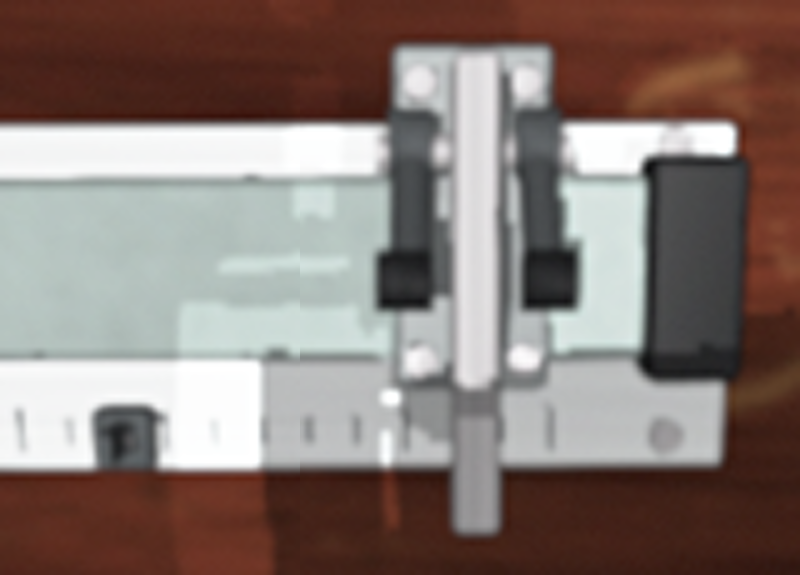

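Run:
```python
from h import *
a=shot('wrist')
def c(x,y,right=True): return ((x-300)/5+230-.4 if right else x/5+160-.4, y/5+75-.4)
bk=ray(a,c(478,52),.083); fr=ray(a,c(476,536),.083)
print('fin',bk,fr,np.linalg.norm(bk-fr),'yaw',np.arctan2((bk-fr)[1],(bk-fr)[0]))
l=ray(a,c(0,470,False),.006); r=ray(a,c(722,466),.006); d=l-r; print('plate',l,r,'yaw',np.arctan2(-d[0],d[1]))
print('back edge',(lambda d:np.arctan2(-d[0],d[1]))(ray(a,c(0,122,False),.006)-ray(a,c(738,124),.006)))
m=ray(a,c(123,440,False),.034); print('mark',m, [ray(a,c(x,440,False),.03) for x in (95,157)])
t=fr-bk;t/=np.linalg.norm(t); print('grip',fr-.016*t)
yw=.02
u=np.array([np.cos(yw),np.sin(yw),0]);v=np.array([-u[1],u[0],0]); print('dy mark-fin',(m-fr)@v,(m-bk)@v)
o=manip.get_obs();print(o['position'],o['ee_rot'])
```

```text
fin [ 0.54948825 -0.01647998  0.083     ] [ 0.44968664 -0.01972546  0.083     ] 0.099854367510156 yaw 0.03250781115988813
plate [0.44479567 0.1159981  0.006     ] [ 0.45190747 -0.08584604  0.006     ] yaw 0.03521951370702708
back edge 0.027809832652164874
mark [0.45897083 0.07761126 0.034     ] [array([0.45801272, 0.0853443 , 0.03      ]), array([0.45846937, 0.07011701, 0.03      ])]
grip [ 0.46567819 -0.01920543  0.083     ]
dy mark-fin 0.09713158361861467 0.09588265661170366
[ 0.45750902 -0.01125681  0.28257725] [3.14142436e+00 1.24271107e-04 3.10798955e-02]
```

Request:
apply_moves(
  rows=[
    {"tx": 0.016, "ty": -0.016, "tz": -0.11, "wx": 0, "wy": 0, "wz": 0},
    {"tx": 0.016, "ty": -0.016, "tz": -0.22, "wx": 0, "wy": 0, "wz": 0},
    {"tx": 0.016, "ty": -0.016, "tz": -0.33, "wx": 0, "wy": 0, "wz": 0},
    {"tx": 0.016, "ty": -0.016, "tz": -0.4, "wx": 0, "wy": 0, "wz": 0},
    {"tx": 0.016, "ty": -0.016, "tz": -0.4, "wx": 0, "wy": 0, "wz": 0},
  ],
)

```text
t: 3.88
position: [0.4643, -0.0186, 0.0807]
ee_rot: [3.141, 0.005, 0.033]
force: [0.5, 0.2, 0.9]
gripper_width: 0.0931
grip_force: 0.0
```

Run:
```python
from h import *
a=shot('wrist','w2.png')
o=manip.get_obs();print(o['position'],o['ee_rot'])
```

```text
[ 0.46505198 -0.01850215  0.08216861] [3.14134578e+00 2.50728008e-03 3.26732482e-02]
```

View pics/w2.png

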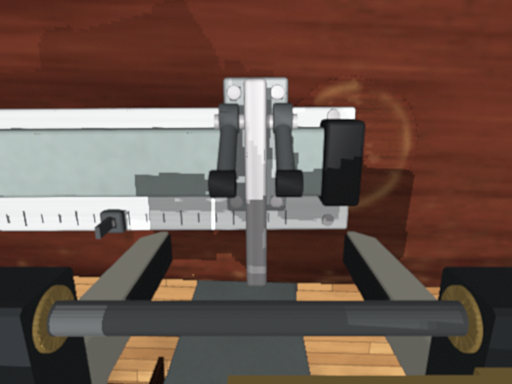

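The fin is centred between the fingers (column ~256), and the mark's blade top is near (102,230). I'll descend and close.

Run:
```python
from h import *
a=shot('wrist')
i=a['color'][195:245,85:145]; cv2.imwrite('pics/mk.png',cv2.resize(i,None,fx=10,fy=10,interpolation=2))
```

```text
(no output)
```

View pics/mk.png

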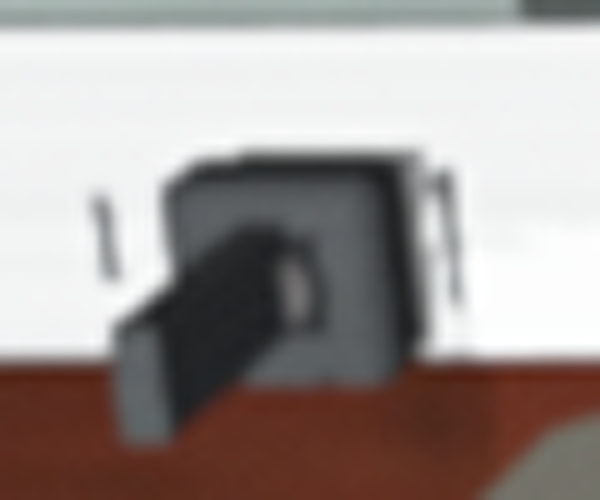

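Request:
apply_moves(
  rows=[
    {"tx": 0, "ty": 0, "tz": -0.03, "wx": 0, "wy": 0, "wz": 0},
    {"tx": 0, "ty": 0, "tz": -0.048, "wx": 0, "wy": 0, "wz": 0},
    {"tx": 0, "ty": 0, "tz": -0.048, "wx": 0, "wy": 0, "wz": 0},
  ],
)

```text
t: 4.35
position: [0.4658, -0.0183, 0.0592]
ee_rot: [3.142, -0.001, 0.033]
force: [-0.4, 0.7, 0.8]
gripper_width: 0.093
grip_force: 0.0
```

Request:
apply_moves(
  rows=[
    {"tx": 0, "ty": 0, "tz": 0, "wx": 0, "wy": 0, "wz": 0},
    {"tx": 0, "ty": 0, "tz": 0, "wx": 0, "wy": 0, "wz": 0},
    {"tx": 0, "ty": 0, "tz": 0, "wx": 0, "wy": 0, "wz": 0},
    {"tx": 0, "ty": 0, "tz": 0, "wx": 0, "wy": 0, "wz": 0},
    {"tx": 0, "ty": 0, "tz": 0, "wx": 0, "wy": 0, "wz": 0},
  ],
  gripper=-1,
  squeeze=20,
)

```text
t: 4.97
position: [0.4655, -0.0182, 0.0586]
ee_rot: [3.142, 0.0, 0.033]
force: [0.0, -0.5, -0.8]
gripper_width: 0.0473
grip_force: 0.0
```

Run:
```python
from h import *
a=shot('wrist'); o=manip.get_obs(); p=np.array(o['position']); print(p)
sh=np.array([.46505198,-.01850215,.08216861])-p
b=dict(a); b['t']=a['t']-a['R']@sh
m=ray(b,(98.75,233.05),.034); print('mark',m, ray(b,(85+11.5-.45,233),.034)[1]-ray(b,(85+17-.45,233),.034)[1])
im=cv2.imread('pics/w2.png').astype(int).sum(2)
for r in (120,150,215,240,262):
    print(r,im[r,238:276].tolist())
u=np.array([np.cos(.0325),np.sin(.0325),0]);v=np.array([-u[1],u[0],0])
for uv in ((255.5,120),(256,240)):
    f=ray(b,uv,.083); print('fin',f,(m-f)@v)
```

```text
[ 0.46547165 -0.01820935  0.05859419]
mark [0.45609948 0.08438365 0.034     ] 0.003558073287309782
120 [303, 518, 676, 688, 679, 616, 509, 554, 654, 698, 720, 723, 717, 708, 705, 703, 706, 712, 716, 719, 726, 732, 737, 739, 733, 699, 625, 508, 407, 433, 466, 565, 684, 693, 594, 347, 277, 318]
150 [293, 290, 288, 289, 287, 284, 331, 452, 570, 627, 667, 672, 666, 657, 646, 640, 640, 643, 654, 684, 720, 729, 731, 735, 726, 664, 517, 480, 369, 290, 281, 283, 278, 300, 421, 547, 504, 334]
215 [438, 430, 431, 431, 430, 433, 433, 386, 302, 316, 337, 348, 357, 351, 341, 334, 332, 334, 335, 339, 341, 348, 353, 353, 352, 332, 308, 299, 376, 424, 383, 487, 559, 565, 560, 560, 560, 562]
240 [120, 123, 120, 127, 122, 125, 119, 155, 237, 313, 333, 348, 354, 349, 344, 337, 337, 334, 334, 338, 342, 342, 344, 353, 385, 416, 401, 341, 227, 142, 124, 127, 129, 132, 129, 127, 128, 130]
262 [187, 168, 134, 119, 116, 116, 113, 133, 210, 292, 327, 341, 347, 350, 341, 335, 332, 329, 335, 337, 339, 342, 345, 347, 341, 329, 314, 277, 192, 121, 108, 106, 105, 106, 112, 108, 108, 111]
fin [ 0.5335828  -0.01495262  0.083     ] 0.10180157244982972
fin [ 0.47580665 -0.01700127  0.083     ] 0.10197174902266389
```

Request:
apply_moves(
  rows=[
    {"tx": 0, "ty": 0, "tz": 0, "wx": 0, "wy": 0, "wz": 0},
    {"tx": 0, "ty": 0, "tz": 0, "wx": 0, "wy": 0, "wz": 0},
    {"tx": 0, "ty": 0, "tz": 0, "wx": 0, "wy": 0, "wz": 0},
    {"tx": 0, "ty": 0, "tz": 0, "wx": 0, "wy": 0, "wz": 0},
    {"tx": 0, "ty": 0, "tz": 0, "wx": 0, "wy": 0, "wz": 0},
  ],
)

```text
t: 5.65
position: [0.4655, -0.0182, 0.0586]
ee_rot: [3.142, 0.0, 0.033]
force: [-0.0, -1.3, -0.6]
gripper_width: 0.0098
grip_force: 20.0
```

Request:
apply_moves(
  rows=[
    {"tx": -0.001, "ty": 0.03, "tz": 0, "wx": 0, "wy": 0, "wz": 0},
    {"tx": -0.002, "ty": 0.07, "tz": 0, "wx": 0, "wy": 0, "wz": 0},
    {"tx": -0.004, "ty": 0.11, "tz": 0, "wx": 0, "wy": 0, "wz": 0},
    {"tx": -0.005, "ty": 0.15, "tz": 0, "wx": 0, "wy": 0, "wz": 0},
    {"tx": -0.006, "ty": 0.18, "tz": 0, "wx": 0, "wy": 0, "wz": 0},
  ],
)

```text
t: 6.28
position: [0.4619, 0.073, 0.0586]
ee_rot: [3.141, 0.001, 0.034]
force: [-0.9, -4.1, 0.5]
gripper_width: 0.0097
grip_force: 20.0
```

Request:
apply_moves(
  rows=[
    {"tx": 0, "ty": 0, "tz": 0, "wx": 0, "wy": 0, "wz": 0},
    {"tx": 0, "ty": 0, "tz": 0, "wx": 0, "wy": 0, "wz": 0},
  ],
)

```text
t: 6.52
position: [0.462, 0.0715, 0.0586]
ee_rot: [3.141, 0.001, 0.033]
force: [-2.2, -1.0, 2.1]
gripper_width: 0.01
grip_force: 20.0
```

Run:
```python
from h import *
W=shot('wrist','w3.png');S=shot('scene','s3.png');D=shot('side')
o=manip.get_obs();print(o['position'],o['ee_rot'],o['gripper_width'],o['grip_force'],o['force'])
def crop(p,X,h):
    u=proj(p,X).round().astype(int); print(u)
    x,y=np.clip(u[0]-h,0,512-2*h),np.clip(u[1]-h,0,384-2*h); return cv2.resize(p['color'][y:y+2*h,x:x+2*h],(400,400),interpolation=2)
X=[.456,.08,.034]
cv2.imwrite('pics/c3.png',np.hstack([crop(W,X,50),crop(S,X,30)]))
```

```text
[0.46201687 0.07109293 0.05857255] [3.14122653e+00 9.15719800e-04 3.22470705e-02] 0.010293269590620475 20.003617107868195 [-2.11415235 -1.62358148  2.58152338]
[243 249]
[252 280]
```

View pics/c3.png

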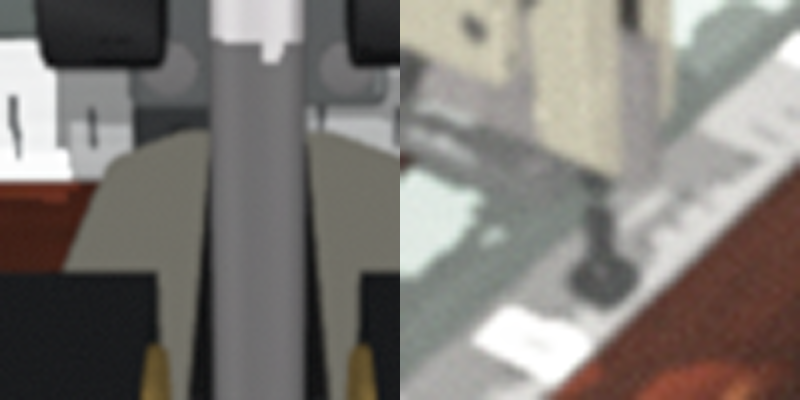

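Request:
apply_moves(
  rows=[
    {"tx": 0, "ty": 0.012, "tz": 0, "wx": 0, "wy": 0, "wz": 0},
    {"tx": -0.001, "ty": 0.025, "tz": 0, "wx": 0, "wy": 0, "wz": 0},
    {"tx": -0.001, "ty": 0.025, "tz": 0, "wx": 0, "wy": 0, "wz": 0},
  ],
)

```text
t: 7.05
position: [0.4615, 0.0847, 0.0586]
ee_rot: [-3.142, 0.001, 0.034]
force: [-4.3, -1.3, 4.3]
gripper_width: 0.0102
grip_force: 20.0
```

Run:
```python
from h import *
S=shot('scene','s4.png'); D=shot('side','d4.png'); W=shot('wrist')
o=manip.get_obs();p=np.array(o['position']);print(p,o['ee_rot'],o['gripper_width'],o['force'])
# w1 camera
sh=np.array([.45753,-.0107,.28266])-p
b=dict(W); b['t']=W['t']-W['R']@sh
X=[.4561,.0844,.034]; u=proj(b,X); print('w1 predicted blade top',u)
print('scene: blade top',proj(S,X),'fixed y+5mm',proj(S,[.4561,.0894,.034]),'base',proj(S,[.4561,.0844,.01]),'side',proj(D,X))
print('cams',-S['R'].T@S['t'],-D['R'].T@D['t'])
w1=cv2.imread('pics/w1.png'); a=cv2.imread('pics/a.png')
def c(im,x,y,h): return cv2.resize(im[y-h:y+h,x-h:x+h],(400,400),interpolation=2)
sx,sy=252,280
cv2.imwrite('pics/c4.png',np.hstack([c(w1,183,163,20),c(S['color'],sx,sy,20)]))
```

```text
[0.46157983 0.08431542 0.05859691] [3.14150627e+00 7.06995351e-04 3.33634849e-02] 0.009651436996560975 [-3.97447168 -1.66219125  4.7065957 ]
w1 predicted blade top [179.43060598 164.42533425]
scene: blade top [250.95852505 281.19255016] fixed y+5mm [249.24339531 282.60047685] base [251.33783199 291.7187219 ] side [181.27536758 170.00887108]
cams [0.04116847 0.58654058 0.54114537] [ 0.49209717 -0.7618653   0.64775388]
```

View pics/c4.png

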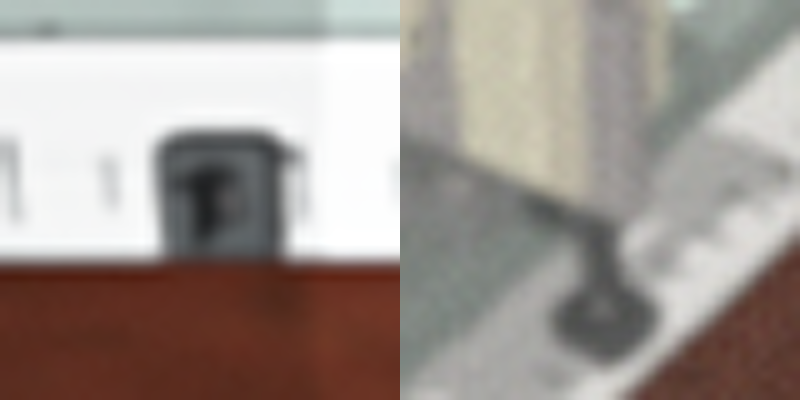

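Run:
```python
from h import *
W=shot('wrist','w5.png'); P=np.mean([manip.get_obs()['position'] for _ in range(3)],0)
im=W['color'].astype(int).sum(2)
for r in (255,262,270): print(r,im[r,228:290].tolist())
u=np.array([np.cos(.0325),np.sin(.0325),0]);v=np.array([-u[1],u[0],0]); m=np.array([.4561,.0844,.034])
for col in (245,257,269):
    f=ray(W,(col,262),.083); print(col,f,(m-f)@v)
print(P)
```

```text
255 [321, 323, 322, 325, 323, 325, 322, 323, 324, 325, 322, 323, 325, 326, 323, 261, 130, 159, 269, 317, 329, 338, 347, 348, 338, 334, 328, 328, 327, 328, 333, 332, 338, 340, 343, 342, 338, 330, 317, 298, 248, 144, 91, 204, 311, 323, 325, 323, 322, 325, 322, 326, 325, 322, 324, 323, 324, 320, 323, 324, 323, 323]
262 [323, 325, 319, 325, 324, 321, 325, 323, 326, 321, 325, 323, 328, 326, 282, 165, 74, 139, 244, 311, 327, 341, 345, 345, 339, 336, 326, 328, 327, 329, 331, 331, 335, 339, 342, 342, 337, 329, 315, 298, 246, 141, 69, 127, 242, 322, 328, 326, 324, 323, 323, 322, 323, 323, 324, 324, 325, 324, 323, 323, 323, 326]
270 [80, 76, 68, 94, 197, 300, 326, 325, 323, 323, 325, 326, 326, 296, 213, 95, 54, 115, 220, 304, 327, 335, 343, 345, 344, 332, 329, 326, 328, 331, 331, 333, 334, 337, 342, 341, 338, 327, 314, 299, 251, 147, 61, 71, 155, 263, 319, 326, 327, 328, 323, 325, 328, 304, 232, 111, 66, 73, 75, 75, 73, 73]
245 [0.47231105 0.09041518 0.083     ] -0.005485233684482086
257 [0.47247498 0.08531545 0.083     ] -0.00038287389386911446
269 [0.47263892 0.08021519 0.083     ] 0.0047200236820623175
[0.46153594 0.08423344 0.05858251]
```

Request:
apply_moves(
  rows=[
    {"tx": 0.016, "ty": 0.0005, "tz": 0, "wx": 0, "wy": 0, "wz": 0},
    {"tx": 0.032, "ty": 0.001, "tz": 0, "wx": 0, "wy": 0, "wz": 0},
    {"tx": 0.048, "ty": 0.0015, "tz": 0, "wx": 0, "wy": 0, "wz": 0},
    {"tx": 0.064, "ty": 0.002, "tz": 0, "wx": 0, "wy": 0, "wz": 0},
    {"tx": 0.08, "ty": 0.0025, "tz": 0, "wx": 0, "wy": 0, "wz": 0},
  ],
)

```text
t: 7.88
position: [0.4932, 0.0837, 0.0571]
ee_rot: [3.138, 0.017, 0.034]
force: [-22.7, -2.2, 3.3]
gripper_width: 0.0098
grip_force: 22.6
```

Request:
apply_moves(
  rows=[
    {"tx": 0.008, "ty": 0, "tz": 0, "wx": 0, "wy": 0, "wz": 0},
    {"tx": 0.01, "ty": 0, "tz": 0, "wx": 0, "wy": 0, "wz": 0},
    {"tx": 0.01, "ty": 0, "tz": 0, "wx": 0, "wy": 0, "wz": 0},
  ],
)

```text
t: 8.25
position: [0.4991, 0.0839, 0.057]
ee_rot: [3.138, 0.015, 0.033]
force: [-19.4, -2.4, 1.1]
gripper_width: 0.01
grip_force: 21.4
```

Run:
```python
from h import *
W=shot('wrist','w6.png'); o=manip.get_obs(); print(o['position'],o['ee_rot'],o['force'],o['gripper_width'])
```

```text
[0.49913909 0.08385939 0.05702131] [3.1383088  0.01471403 0.03342967] [-19.82155615  -1.98895725  -0.11318186] 0.009829314634680812
```

View pics/w6.png

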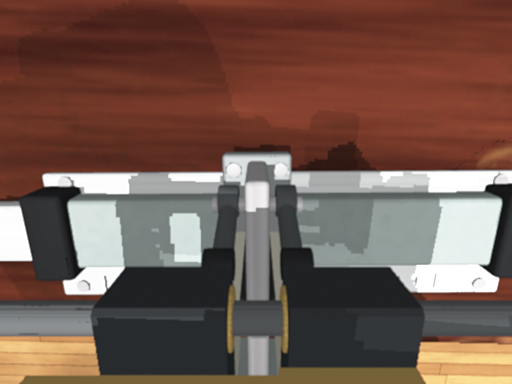

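Request:
apply_moves(
  rows=[
    {"tx": 0.005, "ty": 0.002, "tz": 0, "wx": 0, "wy": 0, "wz": 0},
    {"tx": 0.01, "ty": 0.004, "tz": 0, "wx": 0, "wy": 0, "wz": 0},
    {"tx": 0.014, "ty": 0.004, "tz": 0, "wx": 0, "wy": 0, "wz": 0},
    {"tx": 0.018, "ty": 0.004, "tz": 0, "wx": 0, "wy": 0, "wz": 0},
    {"tx": 0.018, "ty": 0.004, "tz": 0, "wx": 0, "wy": 0, "wz": 0},
  ],
  squeeze=14,
)

```text
t: 8.93
position: [0.5102, 0.086, 0.0573]
ee_rot: [3.139, 0.011, 0.033]
force: [-15.5, -2.6, 0.4]
gripper_width: 0.0101
grip_force: 17.3
```

Request:
apply_moves(
  rows=[
    {"tx": 0.004, "ty": 0, "tz": 0, "wx": 0, "wy": 0, "wz": 0},
    {"tx": 0.008, "ty": 0, "tz": 0, "wx": 0, "wy": 0, "wz": 0},
    {"tx": 0.008, "ty": 0, "tz": 0, "wx": 0, "wy": 0, "wz": 0},
  ],
)

```text
t: 9.3
position: [0.5104, 0.0856, 0.0572]
ee_rot: [3.138, 0.017, 0.034]
force: [-26.2, -1.9, 10.3]
gripper_width: 0.0101
grip_force: 24.6
```

Run:
```python
from h import *
W=shot('wrist','w7.png'); o=manip.get_obs(); p=o['position'];print(p,o['ee_rot'],o['force'],o['gripper_width'],-.0325*p[0]+.9995*p[1])
S=shot('scene'); X=np.array(p)+[.02,0,.03]; u=proj(S,X).astype(int)
cv2.imwrite('pics/c7.png',np.hstack([cv2.resize(W['color'][160:320,176:336],(400,400),interpolation=2),cv2.resize(S['color'][u[1]-40:u[1]+40,u[0]-40:u[0]+40],(400,400),interpolation=2)]))
```

```text
[0.51043635 0.08562823 0.05721652] [3.13774635 0.01737288 0.03376457] [-26.79748574  -1.77809919  10.04331467] 0.009909766917969414 0.06899623309992974
```

View pics/c7.png

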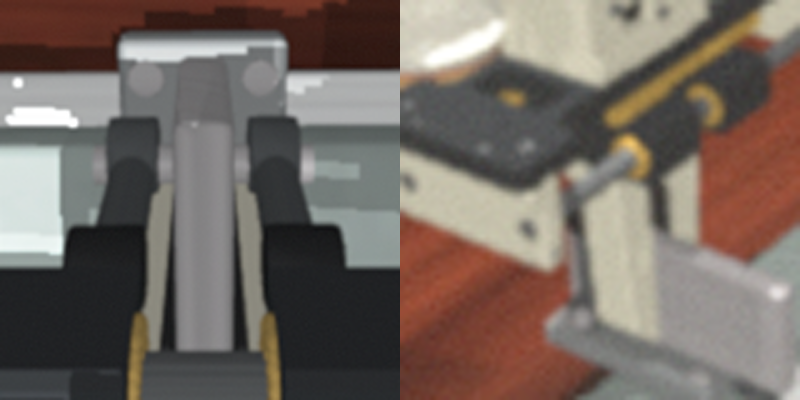

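Run:
```python
from h import *
W=shot('wrist'); S=shot('scene')
u=np.array([.9995,.0325,0]); v=np.array([-.0325,.9995,0]); z=np.array([0,0,1.])
g=np.array([.46154,.0847,0]); pin=g+.064*u+.05*z
print('pin',proj(W,pin+.02*v),proj(W,pin-.02*v),'fin back top',proj(W,g+.084*u+.083*z), 'scene pin',proj(S,pin+.02*v))
for q in (.5,.6,.65,.7):
    a=.7-q; tip=pin+.043*(np.cos(a)*z-np.sin(a)*u)
    rr=[proj(W,tip+.02*v+.0065*(np.cos(t)*u+np.sin(t)*z))[1] for t in np.linspace(0,6.28,60)]
    print(q,'tip wrist rows',min(rr),max(rr),'scene tip',proj(S,tip+.02*v))
for n,p in(('w',W),('s',S)):
  for r in manip.look_for('lever_tip',p)[:1]+manip.look_for('lever_pin',p)[:1]: print(n,r,proj(p,r['position']))
```

```text
pin [217.87884799 225.90334531] [295.98927241 225.81379047] fin back top [257.34839537 210.50718236] scene pin [214.02135979 266.62879148]
0.5 tip wrist rows 269.1085903208073 302.9271889330719 scene tip [216.09822341 248.98885848]
0.6 tip wrist rows 260.3791175722244 294.4536902757514 scene tip [214.27635266 247.94954048]
0.65 tip wrist rows 255.67577301064583 289.8488324414474 scene tip [213.36679737 247.50303876]
0.7 tip wrist rows 250.77154196820635 285.02185229964704 scene tip [212.46141847 247.10669404]
w {'position': [0.5305, 0.0899, 0.0735], 'conf': 0.88} [250.48311456 235.27119842]
w {'position': [0.5291, 0.0888, 0.0652], 'conf': 0.6} [253.01686527 230.89311747]
s {'position': [0.5196, 0.1071, 0.0619], 'conf': 0.57} [215.59491863 262.39244248]
s {'position': [0.4819, 0.2677, 0.0166], 'conf': 0.87} [166.32348736 343.2223726 ]
```

Request:
apply_moves(
  rows=[
    {"tx": -0.003, "ty": 0, "tz": 0, "wx": 0, "wy": 0, "wz": 0},
    {"tx": -0.003, "ty": 0, "tz": 0, "wx": 0, "wy": 0, "wz": 0},
    {"tx": -0.003, "ty": 0, "tz": 0, "wx": 0, "wy": 0, "wz": 0},
  ],
)

```text
t: 10.07
position: [0.5104, 0.0857, 0.0572]
ee_rot: [3.138, 0.015, 0.033]
force: [-21.4, -2.8, 5.7]
gripper_width: 0.0096
grip_force: 22.7
```

Run:
```python
from h import *
W=shot('wrist','w8.png'); o=manip.get_obs(); p=o['position'];print(p,o['force'],o['grip_force'],-.0325*p[0]+.9995*p[1])
im=W['color'].astype(int).sum(2)
for r in (230,262): print(r,im[r,238:278].tolist())
v=np.array([-.0325,.9995,0]); m=np.array([.4561,.0844,.034])
for rc in ((257,230),(257,262)):
    f=ray(W,rc,.083); print(rc,f,(m-f)@v, 'per px',(ray(W,(rc[0]+1,rc[1]),.083)-f)@v)
print(im[240:262,205:215].mean(1).round().tolist())
```

```text
[0.51044692 0.08565805 0.05721453] [-21.35925365  -3.58578078   6.20619085] 22.680116817355156 0.06902570059096153
230 [200, 304, 394, 407, 404, 401, 386, 356, 354, 381, 396, 408, 412, 408, 402, 396, 393, 393, 392, 396, 398, 400, 407, 413, 418, 419, 419, 413, 397, 377, 347, 345, 391, 400, 402, 401, 381, 302, 186, 147]
262 [404, 399, 403, 402, 344, 189, 93, 173, 302, 380, 400, 407, 416, 415, 406, 399, 394, 392, 392, 395, 398, 401, 406, 412, 416, 419, 419, 415, 397, 374, 330, 221, 106, 153, 295, 393, 406, 402, 401, 406]
(257, 230) [0.53698674 0.08728299 0.083     ] -0.00025272982142697216 per px -0.0004076478384618267
(257, 262) [0.52249767 0.0868072  0.083     ] -0.00024807571724447155 per px -0.00042023816501429376
[381.0, 380.0, 383.0, 397.0, 409.0, 410.0, 406.0, 404.0, 386.0, 307.0, 165.0, 74.0, 70.0, 75.0, 79.0, 80.0, 82.0, 86.0, 87.0, 88.0, 91.0, 94.0]
```

```bash
python3 -c "
from station import manip; print(manip.sign_off())"
```

```text
the job is handed in; nothing more can be done
None
```

The job is handed in at about 10 s on the robot's clock: by camera measurement the leg is within about 0.5 mm of the mark, the cam lever is fully closed at its stop, and the fingers still grip the fin. I didn't re-check the mug, tin or carton, but no move went near them.

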